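# Set the feed maker's selector and feed one pod

### The job

Get the feed maker ready for the next feed: first turn its black selector clockwise, click by click, until its pointer rests at the long mark, without going on to the click after it. Then push the pod feeder's handle all the way in so that the lowest pod slides out of the tower into the holder, and pull the handle fully back so that the other pods drop down. Leave the bottles and other things around it where they stand.

Things in the scene. Friction and masses are not known exactly. Their poses are not given: they have to be found in the camera images.
- feedmaker: fixed white appliance, 220 (x) x 400 (y) mm; origin at the centre of its underside, x away from its front, y to its left, z up. In mm: left, a console (rear 110 high) with a face sloping 15 degrees, its normal tilted to -x, selector at (-10, 132, 85). Right, the pod feeder: deck top at 30, see-through tower (top 116) at (20, -35), holder at (20, 27), pusher handle at (20, -178)
- selector (a joint): rotary selector, rad: 0 with its pointer down the slope (-x), growing clockwise seen from above; 12 click positions a turn, 0.524 rad apart; end stops at 0 and 5.76. About 0.16 N m pass the crest half-way between two positions; let go, it snaps to the nearest position. The long mark is position 6 (3.14 rad)
- selector_grip (a point): grip point of the selector's black bar, on its axis, 31 mm off the sloping face. Bar 14 mm thick (y), 40 long (x), 9 to 42 mm off the face, on a disc of diameter 44. z is the turning axis, out of the face; the axes turn with the selector; the pointer (nose at the foot, white line) is on its -x side. Fingers close across y
- target_mark (a point): middle of the long bar mark (22 x 6 mm) printed on the sloping face up-slope of the selector, 46 mm from its axis; the other 11 positions have small round dots
- pusher (a joint): the feeder's pusher, m: 0 home (pulled back), growing as it is pushed towards the tower and holder, along the feed maker's +y; end stop at 0.066. About 2 N of friction and it stays where left
- pusher_grip (a point): grip point on the pusher's upright handle, a post 24 (x) x 12 (y) mm whose top is 17 mm above this point, 85 mm above the counter; the post is plain from 50 mm below its top upwards; it moves with the pusher. Axes as the feed maker's
- holder (a point): centre of the floor of the pod holder, a shallow open place 58 (x) x 61 (y) mm, its floor 27 mm above the counter, 3 mm under the deck; walls 17 to 21 mm high. Axes as the feed maker's. The pod that is pushed fully out of the tower drops into it
- tower_floor (a point): centre of the deck inside the feed tower, where the lowest pod rests; axes as the feed maker's
- pod1_mid (a point): centre of a round metal pod, diameter 52, height 22 mm, about 45 g; lowest of the stack of four in the tower at the start; z is its axis
- pod2_mid (a point): centre of a round metal pod, diameter 52, height 22 mm, about 45 g; second of the stack of four in the tower at the start; z is its axis
- pod3_mid (a point): centre of a round metal pod, diameter 52, height 22 mm, about 45 g; third of the stack of four in the tower at the start; z is its axis
- pod4_mid (a point): centre of a round metal pod, diameter 52, height 22 mm, about 45 g; top of the stack of four in the tower at the start; z is its axis
- baby_bottle_a: small clear baby bottle with grey cap, diameter 42, height 85; origin at the centre of its underside (not part of the job)
- baby_bottle_b: a second, identical small baby bottle (not part of the job)
- medicine_bottle: amber medicine bottle, diameter 48, height 105; origin at the centre of its underside (not part of the job)
- feed_bottle: larger clear bottle with a cap, diameter 72, height 150; origin at the centre of its underside (not part of the job)
- powder_tub: white round tub, diameter 106, height 130; origin at the centre of its underside (not part of the job)
- kitchen_scale: flat kitchen scale, 170 x 130 x 22; origin at the centre of its underside (not part of the job)
- drink_carton: drink carton, 50 x 60 x 137; origin at the centre of its underside (not part of the job)
Mind the look-alikes: they are no part of the job. What is shaped like the part that bears pod4_mid but green or orange is not meant.

How it is judged:
On the way, in this order (a step that is already met when the one before it is completed fails the run):
1. the selector rests at the long mark, let go (value of joint selector between 3.04159 and 3.24159 rad and contact force between the fingers and selector below 0.05 N), for 0.3 s.
2. the pusher is pushed all the way in, the selector still at the long mark (value of joint selector between 3.04159 and 3.24159 rad and value of joint pusher above 0.058 m), for 0.1 s.
At the end, for the whole second after the job is handed in: the selector stands within 0.10 rad of the long mark; the pod that was lowest lies flat on the holder's floor within 12 mm of its centre each way; the pusher is within 4 mm of home; the other three pods have dropped by one and stand in the tower (value of joint selector between 3.04159 and 3.24159 rad and x of pod1_mid in the frame of holder between -0.012 and 0.012 m and y of pod1_mid in the frame of holder between -0.012 and 0.012 m and z of pod1_mid in the frame of holder below 0.0135 m and angle between pod1_mid's own z axis and vertical below 0.08 rad and value of joint pusher below 0.004 m and x of pod2_mid in the frame of tower_floor between -0.008 and 0.008 m and y of pod2_mid in the frame of tower_floor between -0.008 and 0.008 m and z of pod2_mid in the frame of tower_floor below 0.016 m and x of pod3_mid in the frame of tower_floor between -0.008 and 0.008 m and y of pod3_mid in the frame of tower_floor between -0.008 and 0.008 m and z of pod3_mid in the frame of tower_floor below 0.038 m and x of pod4_mid in the frame of tower_floor between -0.008 and 0.008 m and y of pod4_mid in the frame of tower_floor between -0.008 and 0.008 m and z of pod4_mid in the frame of tower_floor below 0.06 m); the robot touches nothing.
It fails at once if the selector was turned past the long mark towards the next position (value of joint selector above 3.45575 rad).
It fails at once if a pod was fed before the selector was set (value of joint selector below 2.82743 rad and value of joint pusher above 0.03 m).
It fails at once if a bystander was moved or tipped over (distance of any of baby_bottle_a, baby_bottle_b, medicine_bottle, feed_bottle, powder_tub, kitchen_scale, drink_carton from where it was at the start of the episode above 0.03 m or angle between any of baby_bottle_a, baby_bottle_b, medicine_bottle, feed_bottle, powder_tub, kitchen_scale, drink_carton's own z axis and vertical above 0.5 rad).
It also fails if it takes over 69 s, if anything falls off the work surface, if the arm or the gripper's body presses on something with over 40 N, if the wrist force passes 120 N, or if a joint passes its speed limit or range.

### The arm

A 6-joint arm with a two-finger parallel gripper is mounted at the origin on the work surface. World frame = base frame: x ahead of the robot, y to its left, z up, the work surface at z = 0. Lengths are in m, angles in rad, forces in N, time in s.
With the tool pointing down it reaches from about 0.325 to 0.775 m from the base axis. Payload 9.3 kg.
Tool frame: the origin (TCP) lies at the very end of the fingers, on their centre line; the grasp point (between the pads) lies 19 mm behind it; z points along the fingers, x is the direction in which the jaws open and shut, and the axes are right-handed (so a half turn about z gives the same grasp; the last joint's range is limited). The gripper opens to 85 mm and grips with 20 to 120 N. Pads are 22 mm wide; open, the fingers measure 114 mm over their backs; the gripper's body (76 mm by 85 mm) begins 54 mm behind the grasp point. The pads swing forward as they close: fully open they stand 13 mm farther back than shut.
Start: joints at [1.004, 0.259, 0.021, 1.334, 0, 1.418], TCP at [0.221, 0.504, 0.231] pointing down, gripper open.
Joint ranges: [-3.04, 3.04], [-0.91, 1.82], [-1.04, 1.36], [-1.92, 1.95], [-1.52, 1.45], [-3.14, 3.14]. Speed limits (rad/s): [2.22, 2.22, 2.79, 3.14, 3.14, 3.14].

### API

Orientations are given as [roll, pitch, yaw] about the fixed x, y, z axes, in that order (R = Rz(yaw) Ry(pitch) Rx(roll)).
In Python, from station import * gives the robot as it stands.
- The arm moves only by the tool play_rows, never from a script. Its argument "moves" is a list of rows, each a list of 3 entries, a list of its own where there are three numbers: the shift along the tool's x, y, z in cm, then the turn, a rotation vector about the tool's x, y, z in rad, then the finger opening in cm, from 0 to 8.54. In form: [[[dx, dy, dz], [wx, wy, wz], hand], ...]. A call has 1 to 10 rows; each row shifts and turns the commanded pose from where the row before left it, along the tool's axes as they then stand; what a row does not reach is not made up. A row lasts 1/12 s, in which the tool goes at most 41.7 mm and 7.16 degrees, less where a joint would pass 70% of its speed; a pose out of reach is approached as far as the arm can. A call is refused whole if a number of a shift passes 4.17 or a number of a turn 0.125, either way. A call with a gripper value outside its range is refused whole. The fingers move at their own pace and stop on an object; "force" is the grip in N (left out, the last holds). Time passes only in rows, so rows that do not move let the fingers close. It gives the time, the measured TCP pose, the force and the opening at its end, in the units of the state.
- get_state(): the state, without advancing time (a new reading comes with each control period).
- snapshot(name): name is "side" or "top" or "wrist"; returns a dict with "img" (420x560x3 uint8, blue, green, red), "intrinsics" (3x3 intrinsics, pixels), "R" (3x3) and "t" (3): a world point X has camera coordinates R X + t. Camera axes: x right, y down, z forward; pixel columns grow to the right and rows downward; lengths in m; the calibration is good to about 2 mm. A picture is of the moment at which its call begins. There is no depth.
- sign_off(): hands the job in, once; it reports no verdict.
Trained networks look in the newest picture that a camera, given by its name, has taken for a name from the list of things; names that differ only in an ending like _2 or _b are one class to them, and where a whole thing is asked for, a point or a joint stands for the part that bears it (a point fixed in the world has none). Each returns a list of dicts, best first, with "confidence" (0 to 1); they miss things now and then, are a little off and sometimes report something else, mostly with a low value. They report only what shows in the picture. A call takes as long as a camera call. They do not tell look-alikes from the thing itself.
- trace(camera, query): "mask" (420x560 bool, what is visible of it) and "location" ([column, row] in pixels, amid what is visible of it).
The state is a dict: "clock": time; "joints": joint angles; "dq": joint speeds; "effort": joint torques, N m; "position": TCP position; "orientation": TCP orientation; "contact_force": force on the tool from outside, world axes, zero at the start; "moment": the same for the moment, N m; "opening": finger opening in m.
Only numpy, scipy, OpenCV 4.12 (cv2) and the standard library are available. Lean on these libraries where they do the work, as an engineer would, in place of code of your own. Each camera call takes 0.05 s, during which the arm holds its last target. There are 200 camera calls.

## Working session

There is one attempt and no reset: what is moved stays moved. The work goes in short steps, Python scripts to look and compute and a tool call to move; the robot and the scene stay as the last step left them, time stands still between calls to the robot, and variables do not carry over. Pictures are saved under pics/ and viewed, about 8 in all and at most 12, crops included, and the job is handed in when it is done.

Besides the shell and the picture viewer there is one more tool, called as a command line: name --argument value ..., lists and objects as JSON in quotes. play_rows: Moves the arm, as the interface text tells. Its arguments: {"type":"object","properties":{"moves":{"type":"array","items":{"type":"array"}},"force":{"type":"number"}},"required":["moves"]}

```bash
mkdir -p pics; ls
python3 - <<'E'
from station import *
import cv2,numpy as np
s=get_state();print({k:np.round(v,3).tolist() for k,v in s.items()})
for n in("side","top"):
    d=snapshot(n);cv2.imwrite(f"pics/{n}0.png",d["img"]);np.savez(f"{n}0.npz",**d)
    print(n,d["intrinsics"].tolist(),np.round(-d["R"].T@d["t"],3),np.round(d["R"],3).tolist())
    for q in("feedmaker","selector","selector_grip","target_mark","pusher_grip","pod1_mid","pod4_mid","holder"):
        try: print(q,[(round(r["confidence"],2),np.round(r["location"]).tolist(),int(r["mask"].sum())) for r in trace(n,q)])
        except Exception as e: print(q,e)
E
```

```text
pics
{'clock': 0.0, 'joints': [1.004, 0.259, 0.021, 1.334, -0.0, 1.418], 'dq': [-0.003, -0.0, 0.001, -0.002, -0.002, -0.0], 'effort': [0.003, -55.564, 34.453, 0.014, -0.0, 0.0], 'position': [0.221, 0.503, 0.231], 'orientation': [-3.141, 0.001, 1.157], 'contact_force': [0.243, 0.664, -0.004], 'moment': [0.007, -0.018, 0.001], 'opening': 0.085}
side [[480.918429291774, 0.0, 286.01392540055286], [0.0, 480.918429291774, 213.97236622672256], [0.0, 0.0, 1.0]] [-1.000e-03 -6.240e-01  1.015e+00] [[0.719, -0.695, -0.008], [-0.521, -0.531, -0.668], [0.46, 0.484, -0.744]]
feedmaker [(0.67, [282.0, 229.0], 10608)]
selector [(0.7, [252.0, 180.0], 243)]
selector_grip [(0.56, [283.0, 228.0], 10747), (0.49, [245.0, 181.0], 249), (0.41, [193.0, 136.0], 718)]
target_mark [(0.58, [283.0, 230.0], 10823)]
pusher_grip [(0.91, [326.0, 244.0], 759), (0.45, [254.0, 182.0], 264)]
pod1_mid [(0.52, [291.0, 229.0], 11)]
pod4_mid [(0.87, [372.0, 224.0], 317), (0.86, [365.0, 286.0], 398), (0.8, [300.0, 203.0], 252)]
holder [(0.93, [282.0, 230.0], 10779), (0.31, [192.0, 136.0], 731)]
top [[404.29694363891673, 0.0, 278.7020740920684], [0.0, 404.29694363891673, 200.8284621571052], [0.0, 0.0, 1.0]] [0.429 0.012 1.131] [[-0.019, -1.0, -0.005], [-0.99, 0.02, -0.136], [0.136, 0.002, -0.991]]
feedmaker [(0.88, [280.0, 202.0], 11494), (0.58, [235.0, 198.0], 234)]
selector [(0.62, [235.0, 198.0], 209)]
selector_grip [(0.69, [235.0, 196.0], 231)]
target_mark [(0.89, [279.0, 201.0], 11163), (0.6, [326.0, 259.0], 213), (0.27, [437.0, 243.0], 2993)]
pusher_grip [(0.67, [335.0, 195.0], 651)]
pod1_mid []
pod4_mid [(0.87, [337.0, 136.0], 245), (0.62, [301.0, 188.0], 346), (0.58, [380.0, 194.0], 296)]
holder [(0.6, [278.0, 202.0], 11494)]
```

Run:
```python
import cv2,numpy as np
a=cv2.imread("pics/top0.png");b=cv2.imread("pics/side0.png")
cv2.imwrite("pics/t1.png",cv2.resize(a[110:290,180:420],None,fx=3.3,fy=3.3,interpolation=2))
cv2.imwrite("pics/s1.png",cv2.resize(b[110:320,170:430],None,fx=2.8,fy=2.8,interpolation=2))
```

```text
(no output)
```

View pics/t1.png

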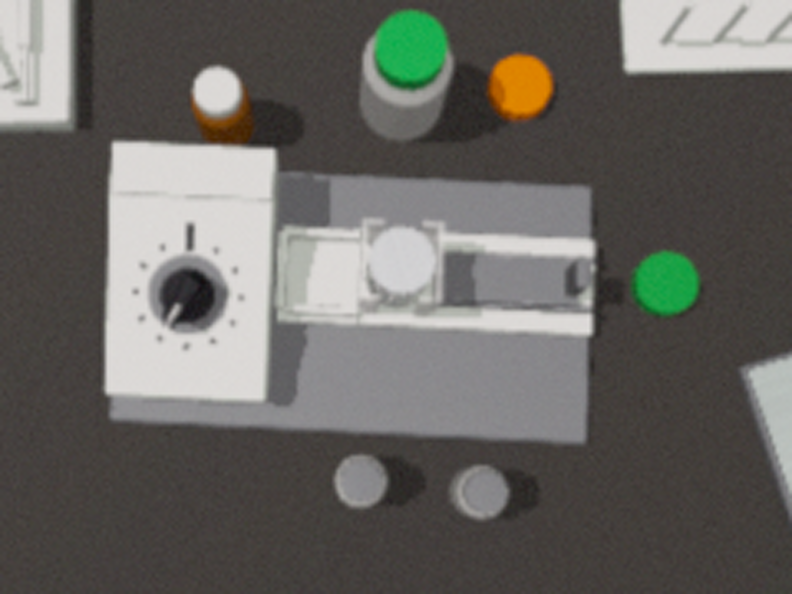

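View pics/s1.png

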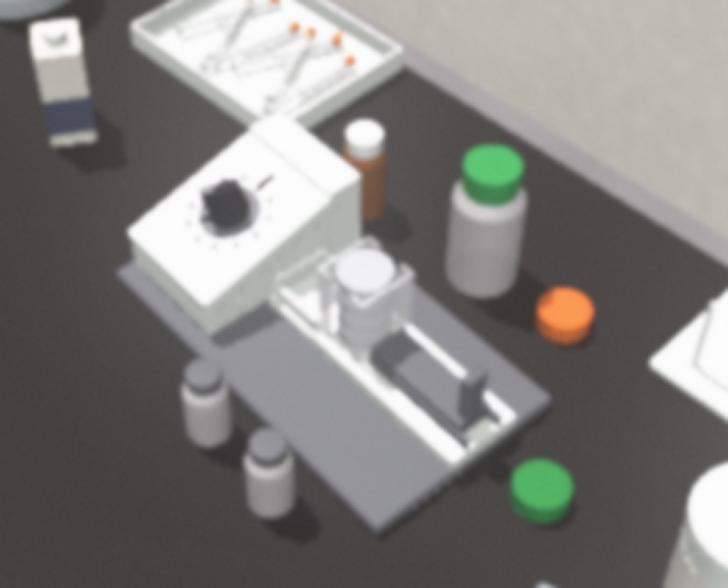

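View pics/top0.png

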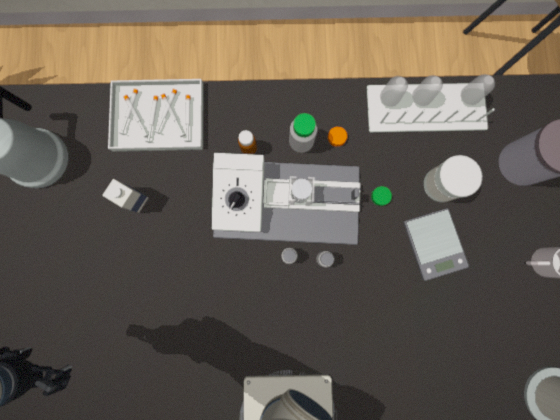

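The top view shows the selector at crop (187,293), its pointer down-left (about position 1), and the long mark at (190,237). The tower is at (400,262), the pusher handle at (580,278), and the plate's right-hand corners at (592,187) and (585,442). In the side view the mark is at (265,182) and the plate corners at (380,532), (550,398) and (120,270).

```bash
cat > h.py <<'E'
import numpy as np,cv2
from scipy.spatial.transform import Rotation as Ro
def proj(d,X):
    c=np.atleast_2d(X)@d["R"].T+d["t"];return (c/c[:,2:])[:,:2]@d["intrinsics"][:2,:2].T+d["intrinsics"][:2,2]
s,c=np.sin(np.pi/12),np.cos(np.pi/12)
P=dict(mark=[-10+46*c,132,85+46*s],grip=[-10-31*s,132,85+31*c],disc=[-10-9*s,132,85+9*c],pfr=[-110,-200,3],pbr=[110,-200,3],pfl=[-110,200,3],hand=[20,-178,68],htop=[20,-178,85],holder=[20,27,27],tower=[20,-35,116])
P={k:np.array(v)/1000 for k,v in P.items()}
def world(p,k):return Ro.from_euler("z",p[2]).apply(k)+[p[0],p[1],0]
E
python3 - <<'E'
from h import *
from scipy.optimize import least_squares
D={n:dict(np.load(n+"0.npz")) for n in("top","side")}
t=lambda x,y:np.array([x/3.3+180,y/3.3+110]);u=lambda x,y:np.array([x/2.8+170,y/2.8+110])
O=[("top","mark",t(190,237)),("top","disc",t(187,293)),("top","pfr",t(585,442)),("top","pbr",t(592,187)),("top","pfl",t(110,420)),("top","tower",t(402,260)),
("side","mark",u(265,182)),("side","pfr",u(380,532)),("side","pbr",u(550,398)),("side","pfl",u(120,270)),("side","htop",u(475,376)),("top","htop",t(580,264)),("side","tower",u(365,268))]
f=lambda p:np.concatenate([proj(D[n],world(p,P[k]))[0]-o for n,k,o in O])
r=least_squares(f,[.43,0,0],loss="soft_l1");print(r.x)
for (n,k,o),e in zip(O,f(r.x).reshape(-1,2)):print(n,k,e.round(1))
np.save("pose.npy",r.x)
for k in P:print(k,world(r.x,P[k]).round(4))
E
```

```text
[ 0.58362023 -0.00880633 -0.06069683]
top mark [-0.3 -1.1]
top disc [-0.3 -0.1]
top pfr [ 0.1 -1. ]
top pbr [-0.9 -1.2]
top pfl [ 0.3 -0.3]
top tower [-0.2 -1.3]
side mark [-0.4 -0.4]
side pfr [-0.5  0.6]
side pbr [0.9 1.2]
side pfl [-1.5  2.7]
side htop [-0.3  2.5]
top htop [-0.2  1.7]
side tower [0.3 0.1]
mark [0.626  0.1209 0.0969]
grip [0.5736 0.124  0.1149]
disc [0.5793 0.1237 0.0937]
pfr [ 0.4617 -0.2018  0.003 ]
pbr [ 0.6813 -0.2151  0.003 ]
pfl [0.486  0.1975 0.003 ]
hand [ 0.5928 -0.1877  0.068 ]
htop [ 0.5928 -0.1877  0.085 ]
holder [0.6052 0.0169 0.027 ]
tower [ 0.6015 -0.045   0.116 ]
```

The fit closes to about 1 to 2 px and 3 mm. Next is the move to above the selector. Joint 6 has to start near -2.34, so that a 150° clockwise turn stays inside its range.

```bash
cat >> h.py <<'E'
def selframe(p,th):
    R=Ro.from_euler("z",p[2])*Ro.from_euler("y",-15,degrees=True)*Ro.from_euler("z",-th) # selector axes
    return R
def tooltarget(p,th,off,flip=1):
    """TCP pose: bar grip, off = TCP height above face (m); tool x = +-bar y"""
    R=selframe(p,th).as_matrix()
    M=np.stack([flip*R[:,1],flip*R[:,0],-R[:,2]],1)
    X=world(p,np.array([-.010,.132,.085]))+off*R[:,2]
    return X,Ro.from_matrix(M)
def delta(st,X,M):
    C=Ro.from_euler("xyz",st["orientation"]);return C.inv().apply(X-st["position"])*100,(C.inv()*M).as_rotvec()
E
python3 - <<'E'
from h import *; from station import get_state
p=np.load("pose.npy");st=get_state()
for th in(.524,):
  for f in(1,-1):
    X,M=tooltarget(p,th,.11,f);print(X,M.as_euler("xyz"),delta(st,X,M))
    C=Ro.from_euler("xyz",st["orientation"])*Ro.from_rotvec([0,0,-3.75 if f<0 else -.6])
    print((C.inv()*M).as_rotvec())
E
```

```text
[0.55322804 0.12528417 0.19125184] [ 2.9136284  -0.12986416  1.00098678] (array([-21.28454731,  45.61544813,   4.00211812]), array([-0.23732077,  0.11131687,  0.16994198]))
[-0.26580658  0.03707524  0.76642287]
[0.55322804 0.12528417 0.19125184] [-2.9136284   0.12986416 -2.14060588] (array([-21.28454731,  45.61544813,   4.00211812]), array([-0.16534583, -0.35250722, -2.94652422]))
[ 0.26610534 -0.03597719  0.77477915]
```

play_rows --moves '[[[-1.5, 3.25, 0], [0, 0, 0], 8.5], [[-1.5, 3.25, 0], [0, 0, 0], 8.5], [[-1.5, 3.25, 0], [0, 0, 0], 8.5], [[-1.5, 3.25, 0], [0, 0, 0], 8.5], [[-1.5, 3.25, 0], [0, 0, 0], 8.5], [[-1.5, 3.25, 0], [0, 0, 0], 8.5], [[-1.5, 3.25, 0], [0, 0, 0], 8.5]]'

```text
clock: 1.48
position: [0.3881, 0.3145, 0.2315]
orientation: [3.141, -0.0, 1.157]
contact_force: [0.5, 0.5, 0.6]
opening: 0.0851
```

play_rows --moves '[[[-1.5, 3.25, 0], [0, 0, 0], 8.5], [[-1.5, 3.25, 0], [0, 0, 0], 8.5], [[-1.5, 3.25, 0], [0, 0, 0], 8.5], [[-1.5, 3.25, 0], [0, 0, 0], 8.5], [[-1.5, 3.25, 0], [0, 0, 0], 8.5], [[-1.5, 3.25, 0], [0, 0, 0], 8.5], [[-1.5, 3.25, 0], [0, 0, 0], 8.5]]'

```text
clock: 2.07
position: [0.5543, 0.1267, 0.2314]
orientation: [3.141, -0.0, 1.157]
contact_force: [0.6, -0.1, 0.5]
opening: 0.0847
```

play_rows --moves '[[[0, 0, 0], [0, 0, -0.124], 6], [[0, 0, 0], [0, 0, -0.124], 6], [[0, 0, 0], [0, 0, -0.124], 6], [[0, 0, 0], [0, 0, -0.124], 6], [[0, 0, 0], [0, 0, -0.124], 6], [[0, 0, 0], [0, 0, -0.124], 6], [[0, 0, 0], [0, 0, -0.124], 6], [[0, 0, 0], [0, 0, -0.124], 6]]'

```text
clock: 2.73
position: [0.5533, 0.1283, 0.2313]
orientation: [-3.142, -0.0, 2.155]
contact_force: [0.3, -0.4, 0.1]
opening: 0.0602
```

play_rows --moves '[[[0, 0, 0], [0, 0, -0.124], 6], [[0, 0, 0], [0, 0, -0.124], 6], [[0, 0, 0], [0, 0, -0.124], 6], [[0, 0, 0], [0, 0, -0.124], 6], [[0, 0, 0], [0, 0, -0.124], 6], [[0, 0, 0], [0, 0, -0.124], 6], [[0, 0, 0], [0, 0, -0.124], 6], [[0, 0, 0], [0, 0, -0.124], 6]]'

```text
clock: 3.4
position: [0.5533, 0.1283, 0.2313]
orientation: [3.142, -0.0, -3.136]
contact_force: [0.2, -1.0, 0.1]
opening: 0.0605
```

play_rows --moves '[[[0, 0, 0], [0, 0, -0.124], 6], [[0, 0, 0], [0, 0, -0.124], 6], [[0, 0, 0], [0, 0, -0.124], 6], [[0, 0, 0], [0, 0, -0.124], 6], [[0, 0, 0], [0, 0, -0.124], 6], [[0, 0, 0], [0, 0, -0.124], 6], [[0, 0, 0], [0, 0, -0.124], 6], [[0, 0, 0], [0, 0, -0.124], 6], [[0, 0, 0], [0, 0, 0], 6]]'

```text
clock: 4.15
position: [0.5533, 0.1284, 0.2313]
orientation: [-3.142, 0.0, -2.144]
contact_force: [-0.6, 0.5, 0.2]
opening: 0.06
```

Run:
```python
from h import *; from station import *
p=np.load("pose.npy");st=get_state();print(st["position"],st["orientation"],st["joints"],st["opening"],st["clock"])
X,M=tooltarget(p,.524,.11,-1);print(delta(st,X,M))
d=snapshot("wrist");np.savez("wrist0.npz",**d)
im=d["img"].copy()
for k in("mark","grip","disc"):
  x=proj(d,world(p,P[k]))[0];print(k,x);cv2.drawMarker(im,tuple(int(v) for v in x),(0,0,255),0,9,1)
cv2.imwrite("pics/w0.png",im)
```

```text
[0.55330159 0.12836943 0.23128201] [-3.14158295e+00  2.96971775e-06 -2.14441226e+00] [ 8.02545089e-02  2.89565066e-01  6.48926379e-02  1.34611439e+00
 -3.54477905e-06 -2.48772221e+00] 0.060021888658445086 4.15
(array([ 0.26314723, -0.16121218,  4.00301817]), array([ 0.22738612, -0.12973041,  0.01101783]))
mark [234.49836262 114.49311073]
grip [269.41002831 180.63274329]
disc [266.55127495 168.91471582]
```

View pics/w0.png

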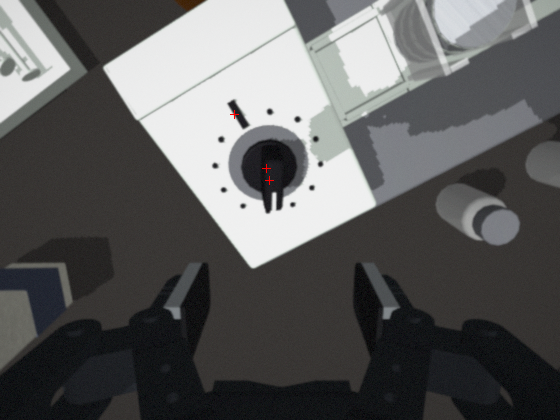

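The wrist view shows the bar upright in the image, with its pointer down at about (272,210). So it lines up with the jaws. The mark is at (238,113) and the dot ring centres on (268,163.5), about 3 px right of my projection. I'll refine the pose from these.

Run:
```python
from h import *; from station import *
from scipy.optimize import least_squares
p=np.load("pose.npy");d=dict(np.load("wrist0.npz"));F=np.array([-.01,.132,.085])
print(proj(d,world(p,F)),np.round(-d["R"].T@d["t"],3),np.round(d["R"],2).tolist(),d["intrinsics"][0,0])
f=lambda q:np.r_[proj(d,world([*q,p[2]],P["mark"]))[0]-[238,113],proj(d,world([*q,p[2]],F))[0]-[268,163.5]]
r=least_squares(f,p[:2]);print(r.x,r.fun,p)
q=np.r_[r.x,p[2]];np.save("posew.npy",q)
X,M=tooltarget(q,.524,.11,-1);print(delta(get_state(),X,M))
# tip of pointer for theta options
for th in(0.4,.524,.65):
  R=selframe(q,th).as_matrix();x0=world(q,F)+.012*R[:,2]
  print(th,proj(d,np.array([x0,x0-.02*R[:,0]])).round(1).tolist())
```

```text
[[265.49007321 164.56485089]] [0.613 0.089 0.374] [[-0.54, -0.84, 0.0], [-0.81, 0.52, 0.28], [-0.23, 0.15, -0.96]] 364.5100978827075
[ 0.58316641 -0.01128193] [-0.37429118  0.13554322  0.40544905 -0.14291897] [ 0.58362023 -0.00880633 -0.06069683]
(array([ 0.49306944, -0.25963375,  4.00306076]), array([ 0.22689443, -0.13059981,  0.00320404]))
0.4 [[269.9, 169.2], [272.8, 192.4]]
0.524 [[269.9, 169.2], [269.7, 192.7]]
0.65 [[269.9, 169.2], [266.5, 192.6]]
```

play_rows --moves '[[[0.25, -0.12, 1.5], [0, 0, 0], 6], [[0.25, -0.13, 1.5], [0, 0, 0], 6], [[0, 0, 0], [0.076, -0.0435, 0.001], 6], [[0, 0, 0], [0.076, -0.0435, 0.001], 6], [[0, 0, 0], [0.076, -0.0435, 0.001], 6], [[0, 0, 0], [0, 0, 0], 6]]'

```text
clock: 4.7
position: [0.5497, 0.123, 0.2006]
orientation: [-2.911, 0.132, -2.142]
contact_force: [0.4, -0.3, 0.4]
opening: 0.0599
```

Run:
```python
from h import *; from station import *
q=np.load("posew.npy");st=get_state();print(st["joints"].round(3) if hasattr(st["joints"],"round") else st["joints"])
X,M=tooltarget(q,.524,.014,-1);print(delta(st,X,M))
```

```text
[ 0.092  0.13  -0.259  0.92  -0.04  -2.468]
(array([-0.01309451, -0.01809596, 10.58475641]), array([-0.00282509,  0.00153396, -0.0016549 ]))
```

play_rows --moves '[[[0, 0, 1.8], [0, 0, 0], 5], [[0, 0, 1.8], [0, 0, 0], 5], [[0, 0, 1.8], [0, 0, 0], 5], [[0, 0, 1.5], [0, 0, 0], 5], [[0, 0, 1.2], [0, 0, 0], 5], [[0, 0, 1.0], [0, 0, 0], 5], [[0, 0, 0.8], [0, 0, 0], 5], [[0, 0, 0.5], [0, 0, 0], 5], [[0, 0, 0], [0, 0, 0], 5]]'

```text
clock: 5.45
position: [0.5796, 0.1211, 0.0999]
orientation: [-2.914, 0.129, -2.139]
contact_force: [-0.6, 0.7, 0.2]
opening: 0.0502
```

play_rows --moves '[[[0, 0, 0], [0, 0, 0], 3], [[0, 0, 0], [0, 0, 0], 2], [[0, 0, 0], [0, 0, 0], 1.5], [[0, 0, 0], [0, 0, 0], 1], [[0, 0, 0], [0, 0, 0], 0.8], [[0, 0, 0], [0, 0, 0], 0.8], [[0, 0, 0], [0, 0, 0], 0.8], [[0, 0, 0], [0, 0, 0], 0.8]]' --force 40

```text
clock: 6.12
position: [0.5798, 0.1212, 0.1017]
orientation: [-2.911, 0.13, -2.138]
contact_force: [-2.2, 0.0, 6.4]
opening: 0.0132
```

play_rows --moves '[[[0, 0, -0.1], [0, 0, 0.1], 0.8], [[0, 0, -0.1], [0, 0, 0.1], 0.8], [[0, 0, 0], [0, 0, 0.1], 0.8], [[0, 0, 0], [0, 0, 0.1], 0.8], [[0, 0, 0], [0, 0, 0.12], 0.8], [[0, 0, 0], [0, 0, 0], 0.8]]'

```text
clock: 6.62
position: [0.5783, 0.1199, 0.1014]
orientation: [-3.007, 0.224, -2.667]
contact_force: [2.2, -5.9, -8.6]
opening: 0.0128
```

Run:
```python
from h import *; from station import *
q=np.load("posew.npy");st=get_state();print(st["moment"],st["joints"])
X,M=tooltarget(q,.524,.016,-1);print(delta(st,X,M))
d=snapshot("wrist");cv2.imwrite("pics/w1.png",d["img"])
```

```text
[-1.22786562  0.1836112  -0.25573918] [ 0.08233926  0.25041681 -0.3748883   0.68827186 -0.03958562 -1.953128  ]
(array([0.06230116, 0.1919505 , 0.0596376 ]), array([-0.00093653, -0.00326811, -0.52616155]))
```

View pics/w1.png

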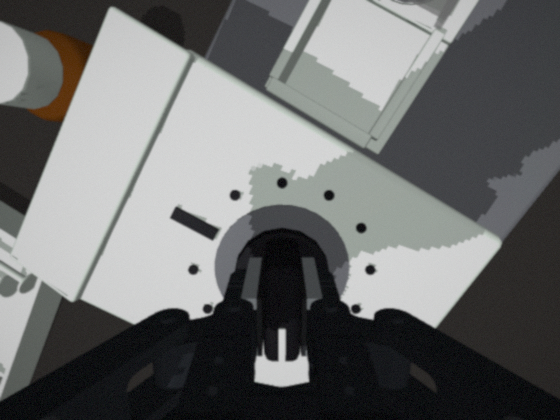

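The bar is gripped centrally and turned with the tool, so the pointer is at position 2. I'll carry on for 3 clicks and then check.

play_rows --moves '[[[0, 0, 0], [0, 0, 0.105], 0.8], [[0, 0, 0], [0, 0, 0.105], 0.8], [[0, 0, 0], [0, 0, 0.105], 0.8], [[0, 0, 0], [0, 0, 0.105], 0.8], [[0, 0, 0], [0, 0, 0.105], 0.8], [[0, 0, 0], [0, 0, 0.105], 0.8], [[0, 0, 0], [0, 0, 0.105], 0.8], [[0, 0, 0], [0, 0, 0], 0.8]]'

```text
clock: 7.33
position: [0.5757, 0.1197, 0.1007]
orientation: [3.09, 0.251, 2.861]
contact_force: [-9.6, -7.4, -1.5]
opening: 0.0131
```

play_rows --moves '[[[0, 0, 0], [0, 0, 0.105], 0.8], [[0, 0, 0], [0, 0, 0.105], 0.8], [[0, 0, 0], [0, 0, 0.105], 0.8], [[0, 0, 0], [0, 0, 0.105], 0.8], [[0, 0, 0], [0, 0, 0.105], 0.8], [[0, 0, 0], [0, 0, 0.105], 0.8], [[0, 0, 0], [0, 0, 0.105], 0.8], [[0, 0, 0], [0, 0, 0.105], 0.8], [[0, 0, 0], [0, 0, 0], 0.8]]'

```text
clock: 8.08
position: [0.5735, 0.1215, 0.1]
orientation: [2.922, 0.124, 2.016]
contact_force: [-19.8, 1.0, 2.4]
opening: 0.0133
```

Run:
```python
from h import *; from station import *
q=np.load("posew.npy");st=get_state();print(st["moment"],st["joints"])
X,M=tooltarget(q,3.1416,.016,-1);print(delta(st,X,M))
d=snapshot("wrist");cv2.imwrite("pics/w2.png",d["img"])
```

```text
[0.14820062 3.98824598 0.00548903] [ 0.08406237  0.24878952 -0.37891493  0.69399103 -0.03630678 -0.37917554]
(array([-0.17288123,  0.31662395,  0.04533063]), array([-0.00999114, -0.00225798,  0.51944145]))
```

View pics/w2.png

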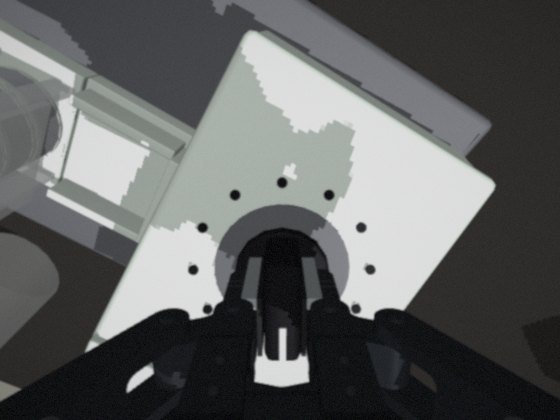

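The wrist view shows the bar still held, one position short of the mark. There's about 20 N of side force, because I gripped slightly off the axis. I'll turn the last click and ease that force off at the same time.

play_rows --moves '[[[0.05, -0.1, 0], [0, 0, 0.1], 0.8], [[0.03, -0.1, 0], [0, 0, 0.1], 0.8], [[0, 0, 0], [0, 0, 0.1], 0.8], [[0, 0, 0], [0, 0, 0.1], 0.8], [[0, 0, 0], [0, 0, 0.11], 0.8], [[0, 0, 0], [0, 0, 0], 0.8], [[0, 0, 0], [0, 0, 0], 0.8]]'

```text
clock: 8.72
position: [0.573, 0.1232, 0.0999]
orientation: [2.887, 0.001, 1.527]
contact_force: [-12.2, 11.4, -3.1]
opening: 0.0132
```

Run:
```python
from h import *; from station import *
q=np.load("posew.npy");st=get_state();print(st["moment"],st["joints"])
X,M=tooltarget(q,3.1416,.016,-1);print(delta(st,X,M))
```

```text
[2.07560271 2.65585315 0.48084447] [ 0.08540721  0.24691707 -0.3827279   0.68891407 -0.03299617  0.12516341]
(array([-0.16870164,  0.41914875,  0.04983301]), array([-0.00745455, -0.00373611,  0.01628025]))
```

play_rows --moves '[[[0, 0, 0], [0, 0, 0], 2.5], [[0, 0, 0], [0, 0, 0], 4.5], [[0, 0, 0], [0, 0, 0], 5], [[0, 0, 0], [0, 0, 0], 5], [[0, 0, -1], [0, 0, 0], 5], [[0, 0, -2], [0, 0, 0], 5], [[0, 0, -3], [0, 0, 0], 5], [[0, 0, -4], [0, 0, 0], 5], [[0, 0, -2], [0, 0, 0], 5], [[0, 0, 0], [0, 0, 0], 5]]'

```text
clock: 9.55
position: [0.547, 0.1232, 0.2244]
orientation: [2.87, 0.003, 1.524]
contact_force: [0.0, 0.5, -0.7]
opening: 0.0502
```

Run:
```python
from h import *; from station import *
st=get_state();p=np.load("posew.npy");p0=np.load("pose.npy")
d=snapshot("wrist")
print(proj(d,world(p,np.array([P["hand"],P["htop"]]))))
t=snapshot("top");a=cv2.resize(t["img"][140:240,200:400],None,fx=3,fy=3,interpolation=2)
cv2.imwrite("pics/w3.png",np.hstack([cv2.resize(d["img"],(400,300)),a[:, :400]]))
# vertical tool, x along machine y above handle
hand=(world(p,P["hand"])+world(p0,P["hand"]))/2;print(hand)
C=Ro.from_euler("xyz",st["orientation"]);print("joints",np.round(st["joints"],3))
for f in(1,-1):
  R=Ro.from_euler("z",p[2]).as_matrix();M=Ro.from_matrix(np.stack([f*R[:,1],f*R[:,0],-R[:,2]],1))
  print(f,"rot",(C.inv()*M).as_rotvec(),"shift after rot",M.inv().apply(hand-st["position"])*100)
```

```text
[[-68.40654223 206.84962938]
 [-84.92036466 217.23432518]]
[ 0.59255909 -0.18892954  0.068     ]
joints [ 0.093  0.111 -0.222  0.97  -0.04   0.134]
1 rot [0.27130105 0.00084359 0.01465303] shift after rot [-30.87819404   6.44153193  15.6449924 ]
-1 rot [-1.31492621e-03  4.22884891e-01 -3.09825739e+00] shift after rot [30.87819404 -6.44153193 15.6449924 ]
```

View pics/w3.png

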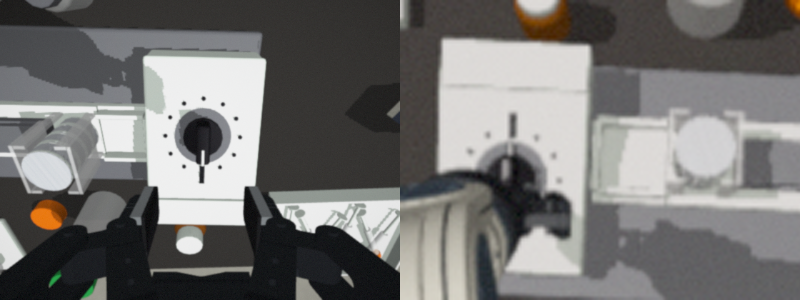

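The selector's white line points at the long mark and the jaws are clear. Next is the pusher. I'll grip the post across x (24 mm) so the gripper stays clear of the tower when pushed in.

play_rows --moves '[[[0, 0, 0], [0.09, 0, 0.005], 5], [[0, 0, 0], [0.09, 0, 0.005], 5], [[0, 0, 0], [0.091, 0, 0.005], 5], [[0, 0, 0], [0, 0, 0.121], 5], [[0, 0, 0], [0, 0, 0.121], 5], [[0, 0, 0], [0, 0, 0.121], 5], [[0, 0, 0], [0, 0, 0.121], 5], [[0, 0, 0], [0, 0, 0.121], 5], [[0, 0, 0], [0, 0, 0.121], 5]]'

```text
clock: 10.4
position: [0.5456, 0.1228, 0.2166]
orientation: [-3.135, 0.009, 0.777]
contact_force: [-0.4, -0.1, 0.5]
opening: 0.0498
```

play_rows --moves '[[[0, 0, 0], [0, 0, 0.121], 5], [[0, 0, 0], [0, 0, 0.121], 5], [[0, 0, 0], [0, 0, 0.121], 5], [[0, 0, 0], [0, 0, 0.121], 5], [[0, 0, 0], [0, 0, 0.121], 5], [[0, 0, 0], [0, 0, 0.121], 5], [[0, 0, 0], [0, 0, 0.119], 5]]'

```text
clock: 10.98
position: [0.5456, 0.1228, 0.2167]
orientation: [3.139, 0.011, -0.068]
contact_force: [-0.4, 0.6, 0.7]
opening: 0.0498
```

play_rows --moves '[[[0.65, 3.1, 0], [0, 0, 0], 5], [[0.65, 3.1, 0], [0, 0, 0], 5], [[0.65, 3.1, 0], [0, 0, 0], 5], [[0.65, 3.1, 0], [0, 0, 0], 5], [[0.65, 3.1, 0], [0, 0, 0], 5], [[0.65, 3.1, 0], [0, 0, 0], 5], [[0.65, 3.1, 0], [0, 0, 0], 5], [[0.65, 3.1, 0], [0, 0, 0], 5], [[0.65, 3.1, 0], [0, 0, 0], 5], [[0.65, 3.1, 0], [0, 0, 0], 5]]'

```text
clock: 11.82
position: [0.5914, -0.1921, 0.2167]
orientation: [3.14, 0.01, -0.062]
contact_force: [-0.2, 0.0, -0.4]
opening: 0.05
```

Run:
```python
from h import *; from station import *
st=get_state();p=np.load("posew.npy");print(st["position"],st["orientation"],st["joints"])
d=snapshot("wrist");np.savez("wrist4.npz",**d);im=d["img"].copy()
for k in("htop",):
  x=proj(d,world(p,P[k]))[0];print(k,x);cv2.drawMarker(im,tuple(int(v) for v in x),(0,0,255),0,9,1)
print([(r["confidence"],r["location"]) for r in trace("wrist","pusher_grip")])
cv2.imwrite("pics/w4.png",im)
R=Ro.from_euler("z",p[2]).as_matrix();M=Ro.from_matrix(np.stack([R[:,0],-R[:,1],-R[:,2]],1))
print(delta(st,world(p,P["hand"]),M))
```

```text
[ 0.59141683 -0.19206734  0.21673946] [ 3.1404026   0.01044515 -0.06172581] [-0.4464627   0.39381571  0.18393912  1.37015474 -0.00502323  1.18607642]
htop [284.06159507 196.19678914]
[(0.6, [279.6, 123.6])]
(array([ 0.23499348, -0.21298397, 14.87206025]), array([ 0.00118467,  0.01044576, -0.00102276]))
```

View pics/w4.png

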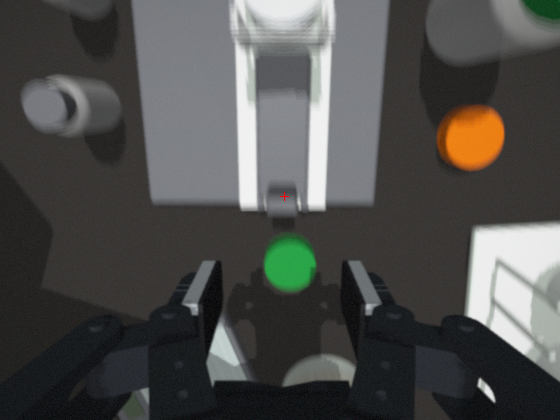

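The wrist view shows the handle at (283,200), matching the projection at (284,196). I'll descend with a small centring shift and grip.

play_rows --moves '[[[0.23, -0.2, 2.4], [0, 0.01, 0], 5], [[0, 0, 2.5], [0, 0, 0], 5], [[0, 0, 2.5], [0, 0, 0], 5], [[0, 0, 2.5], [0, 0, 0], 5], [[0, 0, 2], [0, 0, 0], 5], [[0, 0, 2], [0, 0, 0], 5], [[0, 0, 1.2], [0, 0, 0], 5], [[0, 0, 0.7], [0, 0, 0], 5], [[0, 0, 0], [0, 0, 0], 5]]'

```text
clock: 12.67
position: [0.593, -0.188, 0.0579]
orientation: [3.141, 0.002, -0.061]
contact_force: [0.3, -0.0, 0.3]
opening: 0.0503
```

play_rows --moves '[[[0, 0, 0], [0, 0, 0], 3.5], [[0, 0, 0], [0, 0, 0], 2.8], [[0, 0, 0], [0, 0, 0], 2.2], [[0, 0, 0], [0, 0, 0], 1.8], [[0, 0, 0], [0, 0, 0], 1.8], [[0, 0, 0], [0, 0, 0], 1.8]]' --force 50

```text
clock: 13.17
position: [0.5899, -0.1884, 0.061]
orientation: [3.139, 0.006, -0.062]
contact_force: [-22.2, 1.8, 11.0]
opening: 0.0234
```

play_rows --moves '[[[-0.2, 0, -0.2], [0, 0, 0], 1.8], [[-0.1, 0, 0], [0, 0, 0], 1.8], [[0, -0.8, 0], [0, 0, 0], 1.8], [[0, -0.8, 0], [0, 0, 0], 1.8], [[0, -0.8, 0], [0, 0, 0], 1.8], [[0, -0.8, 0], [0, 0, 0], 1.8], [[0, -0.8, 0], [0, 0, 0], 1.8], [[0, -0.8, 0], [0, 0, 0], 1.8], [[0, -0.8, 0], [0, 0, 0], 1.8], [[0, 0, 0], [0, 0, 0], 1.8]]'

```text
clock: 14.0
position: [0.5936, -0.1312, 0.0614]
orientation: [3.14, 0.001, -0.061]
contact_force: [-4.2, 2.0, -12.6]
opening: 0.023
```

play_rows --moves '[[[0, -0.5, 0], [0, 0, 0], 1.8], [[0, -0.3, 0], [0, 0, 0], 1.8], [[0, -0.2, 0], [0, 0, 0], 1.8], [[0, -0.2, 0], [0, 0, 0], 1.8], [[0, 0, 0], [0, 0, 0], 1.8], [[0, 0, 0], [0, 0, 0], 1.8]]'

```text
clock: 14.5
position: [0.5942, -0.1225, 0.0615]
orientation: [3.136, 0.001, -0.063]
contact_force: [-7.1, -10.2, -13.7]
opening: 0.0232
```

Run:
```python
from h import *; from station import *
d=snapshot("top");print(get_state()["contact_force"]);e=snapshot("side")
cv2.imwrite("pics/b5.png",np.hstack([cv2.resize(d["img"][130:250,200:360],None,fx=2.5,fy=2.5,interpolation=2),cv2.resize(e["img"][150:270,230:390],None,fx=2.5,fy=2.5,interpolation=2)]))
```

```text
[ -6.01262818  -9.4517064  -13.79323796]
```

View pics/b5.png

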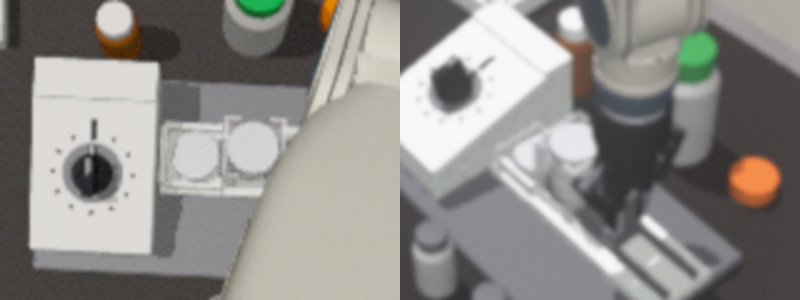

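The top view shows the pod in the holder at (196,155) and the selector still at the mark. The pusher travelled 66 mm and met its stop at 10 N. Now I'll pull it back.

play_rows --moves '[[[0, 0.8, 0], [0, 0, 0], 1.8], [[0, 0.8, 0], [0, 0, 0], 1.8], [[0, 0.8, 0], [0, 0, 0], 1.8], [[0, 0.8, 0], [0, 0, 0], 1.8], [[0, 0.8, 0], [0, 0, 0], 1.8], [[0, 0.8, 0], [0, 0, 0], 1.8], [[0, 0.8, 0], [0, 0, 0], 1.8], [[0, 0.8, 0], [0, 0, 0], 1.8], [[0, 0.5, 0], [0, 0, 0], 1.8], [[0, 0, 0], [0, 0, 0], 1.8]]'

```text
clock: 15.43
position: [0.5897, -0.1884, 0.0614]
orientation: [-3.139, 0.001, -0.061]
contact_force: [-5.9, 8.1, -12.0]
opening: 0.0231
```

play_rows --moves '[[[0, 0.2, 0], [0, 0, 0], 1.8], [[0, 0.1, 0], [0, 0, 0], 1.8], [[0, 0, 0], [0, 0, 0], 1.8], [[0, 0, 0], [0, 0, 0], 1.8]]'

```text
clock: 15.77
position: [0.5897, -0.1885, 0.0613]
orientation: [-3.136, 0.001, -0.059]
contact_force: [-3.9, 20.7, -10.3]
opening: 0.0233
```

Home stop reached: 20 N at the same position as the start. I'll ease the load off, open and retreat.

play_rows --moves '[[[0, -0.25, 0.1], [0, 0, 0], 1.8], [[0, 0, 0], [0, 0, 0], 1.8], [[0, 0, 0], [0, 0, 0], 3.5], [[0, 0, 0], [0, 0, 0], 5], [[0, 0, 0], [0, 0, 0], 5], [[0, 0, -1.5], [0, 0, 0], 5], [[0, 0, -3], [0, 0, 0], 5], [[0, 0, -3.5], [0, 0, 0], 5], [[0, 0, -4], [0, 0, 0], 5], [[0, 0, -4], [0, 0, 0], 5]]'

```text
clock: 16.6
position: [0.5911, -0.1901, 0.2238]
orientation: [3.139, -0.004, -0.061]
contact_force: [0.1, -0.1, -0.1]
opening: 0.0497
```

play_rows --moves '[[[-2, 2.5, 0], [0, 0, 0], 5], [[-2, 2.5, 0], [0, 0, 0], 5], [[-2, 2.5, 0], [0, 0, 0], 5], [[-2, 2.5, 0], [0, 0, 0], 5], [[-2, 2.5, 0], [0, 0, 0], 5], [[0, 0, 0], [0, 0, 0], 5]]'

```text
clock: 17.1
position: [0.481, -0.3125, 0.2225]
orientation: [3.137, -0.003, -0.065]
contact_force: [-0.0, 0.4, -0.8]
opening: 0.0503
```

Run:
```python
from h import *; from station import *
d=snapshot("top");e=snapshot("side");print(get_state()["contact_force"])
for p in(np.load("pose.npy"),):
  for k in("htop","holder"): print(k,proj(d,world(p,P[k])),proj(e,world(p,P[k])))
for n,im in(("top",d),("side",e)):
  print(n,[(round(r["confidence"],2),np.round(r["location"],1).tolist()) for r in trace(n,"pod1_mid")+trace(n,"pusher_grip")])
print("holder pod top",proj(d,world(p,P["holder"]+[0,0,.022])),"stack top",proj(d,world(p,np.array([.02,-.035,.096]))),proj(e,world(p,np.array([.02,-.035,.096]))))
cv2.imwrite("pics/b6.png",np.hstack([cv2.resize(d["img"][140:230,205:365],None,fx=2.5,fy=2.5,interpolation=2),cv2.resize(e["img"][165:255,220:380],None,fx=2.5,fy=2.5,interpolation=2)]))
```

```text
[ 0.4629059  -0.27568392  0.66723166]
htop [[355.6045279  191.71710929]] [[339.37691255 246.76900848]]
holder [[277.54367201 192.0761465 ]] [[285.15814735 215.34914172]]
top [(0.58, [276.4, 192.6]), (0.82, [335.9, 195.7]), (0.3, [420.1, 236.7])]
side [(0.6, [285.6, 219.3]), (0.5, [277.9, 210.2]), (0.58, [321.7, 240.0])]
holder pod top [[277.48303072 190.7956916 ]] stack top [[301.21642556 188.83683825]] [[300.51431682 211.07721831]]
```

View pics/b6.png

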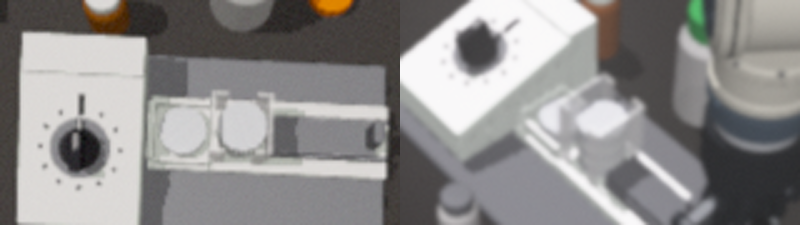

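The pod lies in the holder, within about 4 mm in the image. The stack has dropped by one and the handle is home. I'll look closer at the selector line before handing in.

Run:
```python
from h import *; from station import *
p=np.load("pose.npy");d=snapshot("top");e=snapshot("side")
def Z(im,c):
  u,v=[int(x) for x in c];return cv2.resize(im[v-25:v+25,u-25:u+25],(400,400),interpolation=2)
cs=[proj(s,world(p,P["disc"]))[0] for s in(d,e)];print(cs)
cv2.imwrite("pics/b7.png",np.hstack([Z(d["img"],cs[0]),Z(e["img"],cs[1])]))
for s in(d,e):
  for th in(2.62,3.1416,3.67):
    R=selframe(p,th).as_matrix();x0=world(p,P["disc"])
    a=proj(s,np.array([x0,x0-.022*R[:,0]]));print(th,((a-np.floor(cs[0] if s is d else cs[1])+25)*8).round().tolist())
```

```text
[array([236.38858198, 198.69651636]), array([250.98631855, 183.2460724 ])]
2.62 [[203.0, 206.0], [171.0, 146.0]]
3.1416 [[203.0, 206.0], [205.0, 138.0]]
3.67 [[203.0, 206.0], [239.0, 149.0]]
2.62 [[208.0, 202.0], [230.0, 150.0]]
3.1416 [[208.0, 202.0], [256.0, 162.0]]
3.67 [[208.0, 202.0], [269.0, 184.0]]
```

View pics/b7.png

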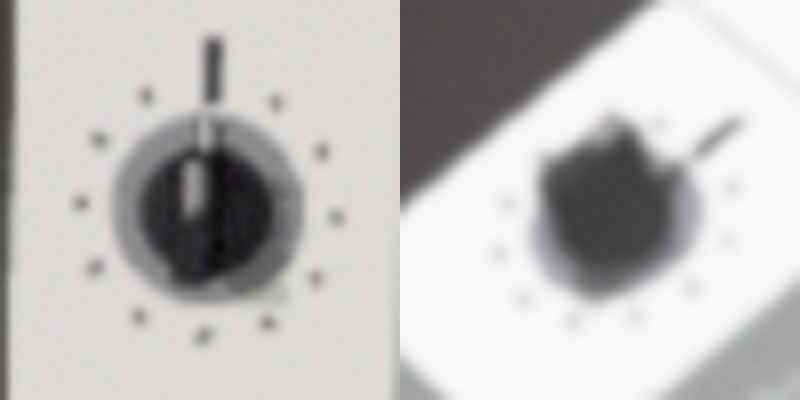

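The pointer's line at (206,130) leads straight to the mark at (212,70). The streak at (193,185) is only a glint on the bar. I'll hand in now.

```bash
python3 -c "
from station import *
print(sign_off())"
```

```text
the job is handed in; nothing more can be done
None
```

The job is done and handed in at about 17 s of the 69 s allowed; `sign_off()` reports no verdict.

- **Selector:** I turned it clockwise from position 1 to the long mark, five clicks in one grip, then released it. The closing picture shows its white line pointing at the mark. Side force reached about 20 N during the turn because the grip was slightly off the axis, so I eased it off on the last click.
- **Pod feeder:** I pushed the handle 66 mm, until it met its end stop at about 10 N. I then pulled it back to its starting position, where the home stop gave about 20 N.
- **Last checks:** The pod lies in the holder about 4 mm from centre, measured in the top view. The stack's top is one pod lower, and the handle is home by the arm's reading. The gripper is clear of everything with no contact force, and the bystanders in view look unmoved.
- **Disagreement:** In the last pictures the network's pusher detection did not match the handle's expected position. It gave (336, 196) in the top view, where the handle should be at (356, 192). I relied on the stop contact, the arm position and the view instead.

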